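Refit the pulled-off hob knob and hold it pressed in

ROBOT

A 6-joint arm with a two-finger parallel gripper is mounted at the origin on the work surface. World frame = base frame: x ahead of the robot, y to its left, z up, the work surface at z = 0. Lengths are in m, angles in degrees, forces in N, time in s.
With the tool pointing down it reaches from about 0.25 to 0.8 m from the base axis. Payload 3.9 kg.
Tool frame: the origin (TCP) lies on the mounting face of the last link; the fingertips stand 173 mm ahead of it and the grasp point (between the pads) lies 155 mm ahead of it; y points along the fingers, x is the direction in which the jaws open and shut, and the axes are right-handed (so a half turn about y gives the same grasp; the last joint's range is limited). The gripper opens to 85 mm and grips with 20 to 120 N. Pads are 22 mm wide; open, the fingers measure 114 mm over their backs; the gripper's body (76 mm by 85 mm) begins 54 mm behind the grasp point. The pads swing forward as they close: fully open they stand 13 mm farther back than shut.
Start: joints at [65.489, 14.897, -7.913, 67.191, 0, 90], TCP at [0.218, 0.478, 0.405] pointing down, gripper open.
Joint ranges: [-159.42, 159.42], [-47.68, 98.78], [-73.54, 78.23], [-108.79, 121.32], [-90, 84.71], [-180, 180]. Speed limits (degrees/s): [147.25, 147.25, 180, 180, 180, 180].

INTERFACE

Orientations are given as a 3x3 rotation matrix whose columns are the frame's x, y, z axes.
In Python, from station import r, camera, nets gives the robot as it stands. The module is installed in compiled form; this text tells all that it offers.
- The arm moves only by the tool servo_tool, never from a script. Its argument "rows" is a list of rows, each a list of 3 entries, a list of its own where there are three numbers: the shift along the tool's x, y, z in mm, then the turn about the tool's y in rad, then the opening, from 0 (shut) to 1 (fully open). A call has 1 to 20 rows; each row shifts and turns the commanded pose from where the row before left it, along the tool's axes as they then stand; what a row does not reach is not made up. A row lasts 1/10 s, in which the tool goes at most 50 mm and 8.59 degrees, less where a joint would pass 70% of its speed; a pose out of reach is approached as far as the arm can. A call with a gripper value outside its range is refused whole. The fingers move at their own pace and stop on an object; "grip_force" is the grip in N (left out, the last holds). Time passes only in rows, so rows that do not move let the fingers close. It gives the time, the measured TCP pose, the force and the opening at its end, in the units of the state.
- r.state(): the state, without advancing time (a new reading comes with each control period).
- camera(name): name is "scene" or "top" or "wrist"; returns a dict with "pixels" (480x640x3 uint8, red, green, blue), "fx", "fy", "cx", "cy" (pixels), "k1" (the pictures are not rectified: a ray, as slopes to the right and down, at radius r is drawn at 1 + k1 r^2 times it, then the intrinsics apply), "rvec" (rotation vector, rad) and "tvec" (3), from world to camera coordinates, as OpenCV has them. Camera axes: x right, y down, z forward; pixel columns grow to the right and rows downward; lengths in m; the calibration is good to about 2 mm. A picture is of the moment at which its call begins. There is no depth.
- r.sign_off(): hands the job in, once; it reports no verdict.
Trained networks look in a picture, given as the dict that the camera call returned (one of the last four; its "shot" number tells which), for a name from the list of things; names that differ only in an ending like _2 or _b are one class to them, and where a whole thing is asked for, a point or a joint stands for the part that bears it (a point fixed in the world has none). Each returns a list of dicts, best first, with "p" (0 to 1); they miss things now and then, are a little off and sometimes report something else, mostly with a low value. They report only what shows in the picture. A call takes as long as a camera call. They do not tell look-alikes from the thing itself.
- nets.look_for(thing, picture): "at" ([x, y, z] in m, in the coordinates of the camera as it stood for that picture, good to about 4 mm: the middle of the surface that is visible of it).
- nets.regions_of(thing, picture): "region" (480x640 bool, what is visible of it).
The state is a dict: "clock": time; "qpos": joint angles; "qd": joint speeds; "joint_efforts": joint torques, N m; "tcp_pos": TCP position; "orientation": TCP orientation; "contact_force": force on the tool from outside, world axes, zero at the start; "wrist_torque": the same for the moment, N m; "gripper_width": finger opening in m.
Only numpy, scipy, OpenCV 4.12 (cv2) and the standard library are available. Lean on these libraries where they do the work, as an engineer would, in place of code of your own. Each camera call takes 0.05 s, during which the arm holds its last target. There are 200 camera calls.

TASK

One knob of the two-zone glass hob has been pulled off for cleaning, and the trim ring round its bare spindle has lifted out of the glass. First press that ring down until it sits fully home on the glass, then pick up the loose knob, turn it so that the flat in its socket meets the flat of the D-shaped spindle, and push it on to the bottom of its socket. Keep pressing, so that the push-to-turn spindle goes all the way in, and finish while still holding the knob pressed in there; leave the other knob at its off mark, and the jars and lunch box where they stand.

Things in the scene. Friction and masses are not known exactly. Their poses are not given: they have to be found in the camera images.
- hob: Black glass hob with a thin steel edge, fixed in the counter: 510 mm front to back (its x), 290 mm wide (its y), glass top 6 mm above the counter. Origin: centre of its underside, on the counter; x points away from the front edge. Two controls near the front edge, at x = -195 mm, y = +60 and -60 mm: one bare, one with its knob on (which is which varies).
- spindle_tip (a point): Centre of the top end of the bare spindle, an upright steel D-shaft: 10 mm diameter with one flat 2.5 mm from its axis, top edge chamfered 1.2 mm, D-shaped for its upper 15.5 mm. z up along the shaft; x points from the axis to the flat (within about 0.65 rad of the hob's x). 21.5 mm above the glass when not pressed. It turns only stiffly (0.12 N m).
- plunger (a joint): How far the bare spindle is pushed in, in m: 0 at rest, 0.0035 fully in. A spring pushes it back up: about 5 N to start it, 8.5 N when fully in.
- ring_top (a point): Centre of the upper face of the steel trim ring round the bare spindle: a flat ring, 60 mm outside and 22 mm inside diameter, 2.5 mm thick, with a short collar below that clips into the glass; the spindle stands up through its hole and moves freely in it. z points up.
- trim_ring (a joint): How far the trim ring stands proud of its seat on the glass, in m: 0 fully seated (upper face 2.5 mm above the glass), at the start 0.004 to 0.006. It slides straight down against about 5 N of friction and stays where it is left.
- knob: Loose satin metal knob, about 60 g, upright on the counter beside the hob. Round skirt 46 mm wide and 16 mm high; on it, from 16 to 34 mm above the underside, a bar grip along x, 42 mm long, 12 mm thick, its sides flat and parallel from x = -17 to +13 mm. The bar's +x end is pointed, with a dark line on top. Origin: centre of its underside; z up; x starts within 0.85 rad of the hob's x.
- knob_socket (a point): Inner end of the D-socket in the knob's underside, on its axis, 14 mm deep; axes as the knob. Socket 0.6 mm wider than the shaft all round, mouth flared 1.2 mm. Its flat is on the side of the bar's pointed end: the pointed end must point as the shaft's flat faces. Meets the spindle tip when fully on: underside then 7.5 mm above the glass, 4 mm when pressed in.
- fitted_knob_top (a point): Top centre of the other knob, of the same shape, fitted on the other control: 47.5 mm above the counter. To be left alone.
- fitted_knob (a joint): Turn of the fitted knob from its off mark, rad; 0 at the start. It turns against about 0.12 N m.
- spice_jar: Small glass jar with a cork, 45 mm in diameter, 82 mm high, on the counter on the other side of the hob from the knob. Origin: centre of its underside.
- seed_jar: Squat glass jar with a green lid, 68 mm in diameter, 72 mm high, on the counter right of the hob. Origin: centre of its underside.
- lunch_box: Clear food box with a lid, 136 x 96 mm, 52 mm high, on the counter left of the hob. Origin: centre of its underside.
Things that resemble listed ones, but are neither listed nor needed, are in the scene too. Leave any green or red look-alike of the knob alone.

How it is judged:
By the outcome, as a careful person would: the job done as asked, in the order asked, and still so for the second after the job is handed in, while the arm keeps its last pose, push and grip.
It also fails if it takes over 48 s, if anything falls off the work surface, if the arm or the gripper's body presses on something with over 40 N, if the wrist force passes 120 N, or if a joint passes its speed limit or range.

## Working session

There is one attempt and no reset: what is moved stays moved. The work goes in short steps, Python scripts to look and compute and a tool call to move; the robot and the scene stay as the last step left them, time stands still between calls to the robot, and variables do not carry over. Pictures are saved under pics/ and viewed, about 8 in all and at most 12, crops included, and the job is handed in when it is done.

Besides the shell and the picture viewer there is one more tool, called as name([rows], argument=value, ...), one row to a line, values as JSON. servo_tool: Moves the arm, as the interface text tells. Its arguments: {"type":"object","properties":{"rows":{"type":"array"},"grip_force":{"type":"number"}},"required":["rows"]}

```bash
mkdir -p pics
cat > h.py <<'E'
import numpy as np, cv2
from station import r, camera, nets
def T(c):
    R=cv2.Rodrigues(np.array(c["rvec"],float))[0]; return R,np.array(c["tvec"],float).ravel()
def w(c,p):
    R,t=T(c); return R.T@(np.array(p)-t)
def proj(c,P):
    R,t=T(c); q=R@np.array(P)+t; s=q[:2]/q[2]; s=s*(1+c["k1"]*(s@s)); return np.array([c["fx"]*s[0]+c["cx"],c["fy"]*s[1]+c["cy"]])
def ray(c,u,v,z):
    R,t=T(c); d=np.array([(u-c["cx"])/c["fx"],(v-c["cy"])/c["fy"]]); s=d.copy()
    for _ in range(20): s=d/(1+c["k1"]*(s@s))
    D=R.T@np.array([s[0],s[1],1]); o=-R.T@t; return o+D*(z-o[2])/D[2]
def save(c,n,box=None,k=1):
    im=c["pixels"][:,:,::-1]
    if box: im=im[box[1]:box[3],box[0]:box[2]]
    cv2.imwrite("pics/"+n,cv2.resize(im,None,fx=k,fy=k,interpolation=cv2.INTER_CUBIC))
E
python3 - <<'E'
from h import *
np.set_printoptions(precision=4,suppress=True)
cs={n:camera(n) for n in("top","scene","wrist")}
for n,c in cs.items():
    print(n,-T(c)[0].T@T(c)[1])
    for t in ["hob","spindle_tip","ring_top","knob","fitted_knob_top","spice_jar","seed_jar","lunch_box"]:
        for o in nets.look_for(t,c)[:4]:
            P=w(c,o["at"]); print(t,round(o["p"],2),P,proj(c,P).round(0))
a=np.vstack([cs["top"]["pixels"],cs["scene"]["pixels"]])
save(cs["top"],"top.png");save(cs["scene"],"scene.png");save(cs["wrist"],"wrist.png")
s=r.state();print(s)
E
```

```text
top [0.508  0.0002 0.8253]
hob 0.77 [0.6213 0.0033 0.0084] [312. 228.]
ring_top 0.37 [ 0.545  -0.2276  0.0198] [446. 269.]
knob 0.94 [ 0.5166 -0.3037  0.0166] [490. 285.]
knob 0.84 [ 0.4637 -0.2049  0.0162] [434. 317.]
knob 0.78 [ 0.5911 -0.3099  0.0148] [491. 242.]
knob 0.66 [ 0.5444 -0.2209  0.0172] [442. 270.]
fitted_knob_top 0.65 [0.4734 0.0602 0.0299] [279. 314.]
spice_jar 0.78 [0.4547 0.2262 0.0583] [175. 327.]
spice_jar 0.35 [ 0.4854 -0.0572  0.0173] [348. 306.]
seed_jar 0.76 [ 0.6875 -0.2058  0.07  ] [438. 182.]
lunch_box 0.73 [0.6801 0.2371 0.0532] [172. 192.]
scene [ 1.2339 -0.3109  0.7657]
hob 0.96 [ 0.6834 -0.0244  0.0021] [316. 278.]
hob 0.51 [ 0.4869 -0.0622  0.0095] [259. 217.]
ring_top 0.87 [ 0.4875 -0.061   0.0083] [260. 218.]
knob 0.89 [ 0.4736 -0.2095  0.018 ] [190. 232.]
knob 0.88 [ 0.6035 -0.3189  0.0163] [154. 297.]
knob 0.81 [ 0.5567 -0.231   0.0136] [192. 265.]
knob 0.79 [ 0.5242 -0.3095  0.0126] [149. 267.]
fitted_knob_top 0.56 [0.4857 0.0561 0.0251] [309. 195.]
spice_jar 0.66 [0.4683 0.2307 0.0445] [374. 162.]
seed_jar 0.62 [ 0.7105 -0.217   0.0727] [222. 302.]
lunch_box 0.95 [0.6976 0.2251 0.052 ] [431. 224.]
wrist [0.1583 0.5045 0.3728]
{'clock': 1.35, 'qpos': array([65.4877, 14.8973, -7.9105, 67.1909, -0.0017, 90.0027]), 'qd': array([-0.0344, -0.0342,  0.0922,  0.0248,  0.0127, -0.033 ]), 'joint_efforts': array([ -0.    , -40.5613,  25.4226,   0.0013,  -0.0002,   0.    ]), 'tcp_pos': array([0.2178, 0.4777, 0.4047]), 'orientation': array([[ 0.4149,  0.    , -0.9099],
       [ 0.9099,  0.    ,  0.4149],
       [ 0.    , -1.    , -0.    ]]), 'contact_force': array([ 0.5314,  0.9517, -0.1037]), 'wrist_torque': array([-0.008 , -0.0317,  0.0065]), 'gripper_width': 0.08541783415669492}
```

View pics/top.png

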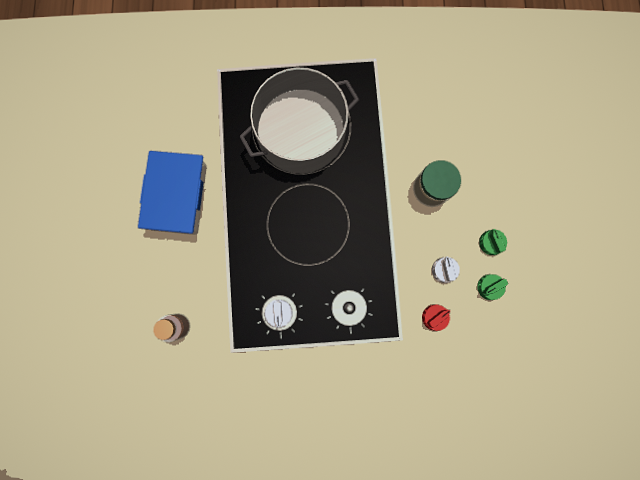

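Knob candidates in the top picture are satin (446,270), green (494,242) and (492,287), red (436,318) and the fitted knob (279,313). By the description the loose knob is the satin one at (446,270). The bare spindle and its ring are at (348,307).

```bash
cat >> h.py <<'E'
def go(P,yaw=None):
    s=r.state(); R=np.array(s["orientation"]); d=R.T@(np.array(P)-s["tcp_pos"])*1000
    cur=np.arctan2(R[1,0],R[0,0]); print("TCP",np.round(s["tcp_pos"],4),"yaw",np.degrees(cur).round(2),"tilt y",R[:,1].round(4),"local mm",d.round(1), "turn rad", None if yaw is None else round(float(-(np.radians(yaw)-cur)),4))
E
python3 - <<'E'
from h import *
np.set_printoptions(precision=4,suppress=True)
c=camera("top")
print(c["fx"],c["k1"])
C=[ray(c,*p,0.006) for p in [(220,71),(375,60),(400,340),(232,351)]]
print(C); 
for a,b in((3,0),(2,1)): d=C[b]-C[a]; print(np.degrees(np.arctan2(d[1],d[0])),np.hypot(*d[:2]))
print("ring",ray(c,349,308,0.013),"knob",ray(c,447,270,0.02))
im=c["pixels"][:,:,::-1]
a=cv2.resize(im[270:345,310:390],None,fx=5,fy=5,interpolation=cv2.INTER_CUBIC);b=cv2.resize(im[233:308,407:487],None,fx=5,fy=5,interpolation=cv2.INTER_CUBIC)
cv2.imwrite("pics/crop1.png",np.hstack([a,b]))
go([0.545,-0.06,0.33],90)
E
```

```text
470.62186913067137 -0.07471793705320899
[array([0.9178, 0.1696, 0.006 ]), array([ 0.9353, -0.1183,  0.006 ]), array([ 0.4254, -0.1464,  0.006 ]), array([0.4103, 0.1424, 0.006 ])]
3.0738446976225666 0.5082079525073978
3.145146117604409 0.5106552081283716
ring [ 0.4816 -0.0592  0.013 ] knob [ 0.5439 -0.2287  0.02  ]
TCP [0.2178 0.4777 0.4047] yaw 65.49 tilt y [-0. -0. -1.] local mm [-353.4   74.7 -520.8] turn rad -0.4278
```

View pics/crop1.png

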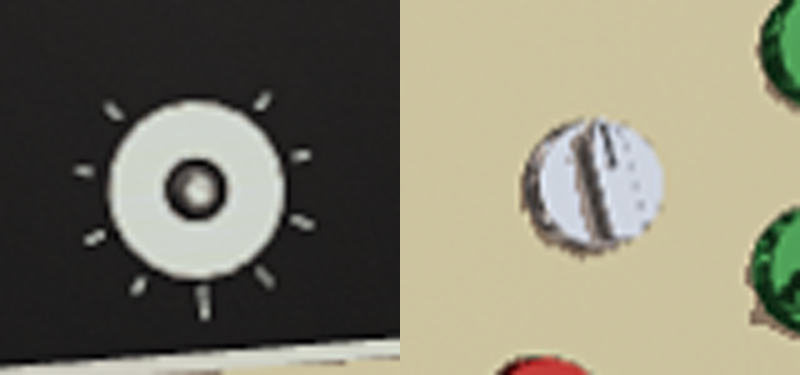

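Crop: the bare spindle stands in a raised ring, tip at about (349,308) in the full image. The loose knob is satin with a dark line on its upper end, so it points roughly along +x. I'll move in for a close view.

servo_tool([
  [[-24,5,-35],0,1],
  [[-24,5,-35],0,1],
  [[-24,5,-35],0,1],
  [[-24,5,-35],0,1],
  [[-24,5,-35],0,1],
  [[-24,5,-35],0,1],
  [[-24,5,-35],0,1],
  [[-24,5,-35],0,1],
  [[-24,5,-35],0,1],
  [[-24,5,-35],0,1],
  [[-24,5,-35],0,1],
  [[-24,5,-35],0,1],
  [[-24,5,-35],0,1],
  [[-24,5,-35],0,1],
  [[-17,5,-31],0,1],
  [[0,0,0],-0.14,1],
  [[0,0,0],-0.14,1],
  [[0,0,0],-0.14,1],
  [[0,0,0],0,0.3],
])

```text
clock: 3.3
tcp_pos: [0.5455, -0.0599, 0.3296]
orientation: [[0.008, -0.0, -1.0], [1.0, 0.0, 0.008], [0.0, -1.0, 0.0]]
contact_force: [1.2, 0.1, -1.3]
gripper_width: 0.0733
```

Run:
```python
from h import *
np.set_printoptions(precision=4,suppress=True)
c=camera("wrist"); R,t=T(c); print("cam",-R.T@t,R.T[:,2],c["fx"],c["k1"])
for n in ("spindle_tip","ring_top"):
    for o in nets.look_for(n,c)[:2]: P=w(c,o["at"]); print(n,o["p"],P,proj(c,P))
print(proj(c,[.4806,-.0587,.0275]))
save(c,"w1.png"); go([.4806,-.0587,.33],93.1)
```

```text
cam [ 0.4802 -0.0593  0.2984] [ 0.2585 -0.0012 -0.966 ] 427.60943616310965 0.02625391320095272
spindle_tip 0.6 [ 0.4822 -0.0576  0.0296] [325.8128 128.5526]
ring_top 0.68 [ 0.4821 -0.0581  0.0132] [324.7308 128.0835]
[323.8986 125.7687]
TCP [ 0.5454 -0.0596  0.3297] yaw 89.42 tilt y [ 0.0001  0.     -1.    ] local mm [ 0.2 -0.3 64.8] turn rad -0.0642
```

View pics/w1.png

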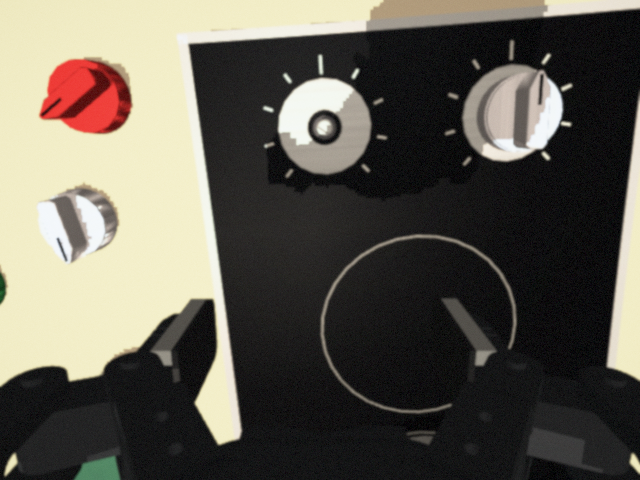

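Wrist view: spindle at (325,127), fitted knob at (520,110), satin loose knob at (75,222). I'm lowering for a closer look at the flat.

servo_tool([
  [[0,28,7],-0.064,0.3],
  [[0,29,7.5],0,0.3],
  [[0,29,7.5],0,0.3],
  [[0,29,8],0,0.3],
  [[0,0,0],0,0.3],
  [[0,0,0],0,0.3],
])

```text
clock: 4.05
tcp_pos: [0.5155, -0.0608, 0.215]
orientation: [[-0.055, -0.001, -0.998], [0.998, 0.0, -0.055], [0.0, -1.0, 0.001]]
contact_force: [0.3, -0.5, -0.1]
gripper_width: 0.0255
```

Run:
```python
from h import *
np.set_printoptions(precision=4,suppress=True)
c=camera("wrist"); print(r.state()["gripper_width"],r.state()["contact_force"])
for n in ("spindle_tip","ring_top"):
    for o in nets.look_for(n,c)[:2]: P=w(c,o["at"]); print(n,o["p"],P,proj(c,P))
q=proj(c,[.481,-.0585,.0275]).astype(int);print(q)
b=(max(q[0]-65,0),max(q[1]-50,0),q[0]+65,q[1]+50);print(b)
save(c,"w2.png",b,6); go([.4806,-.0587,.215],93.1)
```

```text
0.025290915855380187 [ 0.8576 -0.1309  0.6249]
spindle_tip 0.89 [ 0.4773 -0.0594  0.0271] [332.3535 201.6293]
ring_top 0.68 [ 0.4822 -0.0584  0.0132] [333.3028 207.8237]
[334 211]
(np.int64(269), np.int64(161), np.int64(399), np.int64(261))
TCP [ 0.5171 -0.061   0.2165] yaw 93.2 tilt y [ 0.0041 -0.0005 -1.    ] local mm [ 4.3  1.4 36.3] turn rad 0.0018
```

View pics/w2.png

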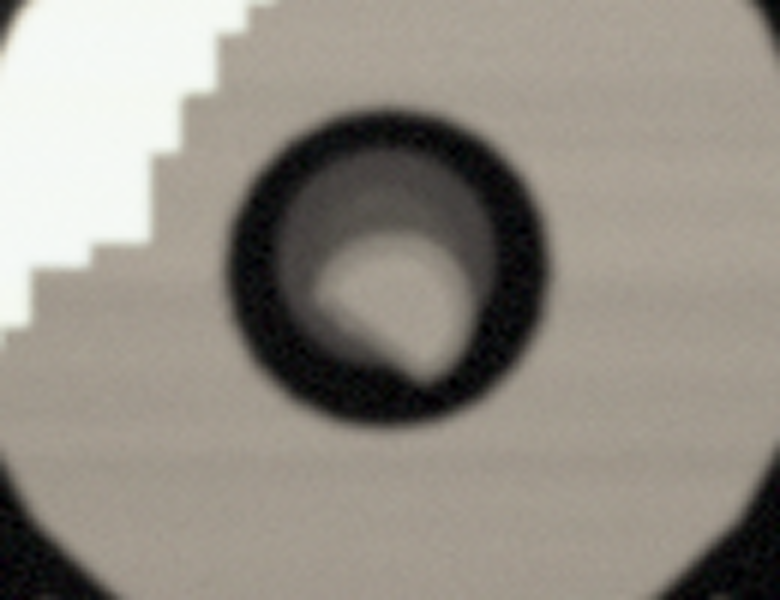

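Crop: the bright spindle top is centred near crop (400,300), with its flat on the lower left along (325,310)–(420,378). I'll compute that direction in world axes.

Run:
```python
from h import *
np.set_printoptions(precision=4,suppress=True)
c=camera("wrist")
f=lambda x,y:(269+(x+.5)/6-.5,161+(y+.5)/6-.5)
a=ray(c,*f(325,310),.0275);b=ray(c,*f(420,378),.0275);d=b-a
print("flat yaw eye",np.degrees(np.arctan2(-d[0],d[1])),np.degrees(np.arctan2(d[0],-d[1])),a,b)
g=cv2.cvtColor(c["pixels"],cv2.COLOR_RGB2GRAY)
sub=cv2.resize(g[195:230,312:354],None,fx=8,fy=8,interpolation=cv2.INTER_CUBIC)
m=(sub>125).astype(np.uint8)
n,l,st,ce=cv2.connectedComponentsWithStats(m)
for i in range(1,n): print(i,st[i],ce[i])
cs,_=cv2.findContours(m,cv2.RETR_LIST,cv2.CHAIN_APPROX_NONE)
for k in cs:
    if not 1500<cv2.contourArea(k)<30000: continue
    P=np.array([ray(c,312+(x+.5)/8-.5,195+(y+.5)/8-.5,.0275)[:2] for x,y in k[:,0]])*1000
    # RANSAC: longest straight + circle
    best=None
    for yaw in np.arange(-60,61,1.):
        nn=np.array([np.cos(np.radians(yaw)),np.sin(np.radians(yaw))]); s=P@nn
        h=np.sum(s>s.max()-.35)
        if best is None or h>best[0]: best=(h,yaw)
    nn=np.array([np.cos(np.radians(best[1])),np.sin(np.radians(best[1]))]); s=P@nn
    E=P[s>s.max()-.5]; t=np.array([-nn[1],nn[0]]); q=E@t; mid=(q>np.quantile(q,.15))&(q<np.quantile(q,.85))
    vx,vy,_,_=cv2.fitLine(E[mid].astype(np.float32),cv2.DIST_HUBER,0,.01,.01).ravel()
    print("best",best,"line normal",np.degrees(np.arctan2(vx,-vy)),np.degrees(np.arctan2(-vx,vy)))
    A=P[s<s.max()-1.0]; M=np.c_[A,np.ones(len(A))]; sol=np.linalg.lstsq(M,(A**2).sum(1),rcond=None)[0]
    cc=sol[:2]/2; print("circle c",cc,"r",np.sqrt(sol[2]+cc@cc),"flat dist",s.max()-cc@nn)
# ring hole and outer via ring height .0135
go([.4806,-.0587,.215],93.1)
```

```text
flat yaw eye -32.836276685612255 147.16372331438774 [ 0.4842 -0.063   0.0275] [ 0.4882 -0.0568  0.0275]
1 [   99     0   185   161 20690] [200.5517  69.3722]
2 [    0   168   336   112 17119] [154.2976 248.9967]
best (np.int64(348), np.float64(3.0)) line normal 3.260805 -176.7392
circle c [480.627  -59.3047] r 9.516696361904899 flat dist 10.03406673160083
best (np.int64(145), np.float64(-34.0)) line normal 146.33528 -33.664715
circle c [481.2664 -58.5212] r 4.350544648036086 flat dist 1.977851025694008
TCP [ 0.517  -0.061   0.2165] yaw 93.21 tilt y [ 0.004  -0.0004 -1.    ] local mm [ 4.3  1.3 36.2] turn rad 0.0019
```

Spindle is at about (0.4812, -0.0587) with its flat facing yaw ≈ -33.5°. Next I press the ring with the fingers astride the spindle, opening about 25 mm.

servo_tool([
  [[2,0,18],0,0.3],
  [[2.3,0,18],0,0.3],
  [[0,10,0],0,0.3],
  [[0,10,0],0,0.3],
  [[0,5,0],0,0.3],
  [[0,0,0],0,0.3],
  [[0,0,0],0,0.3],
])

```text
clock: 4.95
tcp_pos: [0.4798, -0.0587, 0.1894]
orientation: [[-0.056, -0.0, -0.998], [0.998, 0.0, -0.056], [0.0, -1.0, 0.0]]
contact_force: [0.5, -0.1, 0.2]
gripper_width: 0.0252
```

servo_tool([
  [[0,1,0],0,0.3],
  [[0,1,0],0,0.3],
  [[0,1,0],0,0.3],
  [[0,0,0],0,0.3],
])

```text
clock: 5.35
tcp_pos: [0.4795, -0.0586, 0.1869]
orientation: [[-0.056, 0.001, -0.998], [0.998, -0.0, -0.056], [-0.0, -1.0, -0.001]]
contact_force: [0.2, -0.2, 1.1]
gripper_width: 0.0256
```

servo_tool([
  [[0,1,0],0,0.3],
  [[0,1,0],0,0.3],
  [[0,1,0],0,0.3],
  [[0,0,0],0,0.3],
])

```text
clock: 5.75
tcp_pos: [0.4794, -0.0586, 0.184]
orientation: [[-0.056, 0.001, -0.998], [0.998, -0.0, -0.056], [-0.0, -1.0, -0.001]]
contact_force: [-0.5, 0.0, 3.6]
gripper_width: 0.0256
```

servo_tool([
  [[0,1,0],0,0.3],
  [[0,1,0],0,0.3],
  [[0,0,0],0,0.3],
])

```text
clock: 6.05
tcp_pos: [0.4795, -0.0587, 0.1818]
orientation: [[-0.056, 0.001, -0.998], [0.998, -0.0, -0.056], [-0.0, -1.0, -0.001]]
contact_force: [-0.2, -0.2, 3.4]
gripper_width: 0.0254
```

servo_tool([
  [[0,1,0],0,0.3],
  [[0,1,0],0,0.3],
  [[0,0,0],0,0.3],
])

```text
clock: 6.35
tcp_pos: [0.4794, -0.0586, 0.1816]
orientation: [[-0.056, 0.001, -0.998], [0.998, -0.0, -0.056], [-0.0, -1.0, -0.001]]
contact_force: [-4.6, 1.6, 21.6]
gripper_width: 0.0257
```

servo_tool([
  [[0,1,0],0,0.3],
  [[0,1,0],0,0.3],
  [[0,0,0],0,0.3],
])

```text
clock: 6.65
tcp_pos: [0.4793, -0.0586, 0.1814]
orientation: [[-0.056, 0.002, -0.998], [0.998, -0.0, -0.056], [-0.0, -1.0, -0.002]]
contact_force: [-9.8, 1.7, 39.6]
gripper_width: 0.0256
```

The ring moved about 4–5 mm and then met a hard stop at 0.1816, which matches its seated height (39 N). I'm lifting off and looking at the ring and the knob.

servo_tool([
  [[0,-15,0],0,0.3],
  [[0,-30,0],0,0.3],
  [[0,-15,0],0,0.4],
  [[-35,0,-18],0,0.5],
  [[-35,0,-18],0,0.5],
  [[-35,0,-18],0,0.5],
  [[-35,0,-18],0,0.5],
  [[-35,0,-18],0,0.5],
  [[0,0,0],0,0.5],
  [[0,0,0],0,0.5],
])

```text
clock: 7.65
tcp_pos: [0.5787, -0.2289, 0.2366]
orientation: [[-0.055, -0.002, -0.998], [0.998, 0.001, -0.055], [0.001, -1.0, 0.002]]
contact_force: [0.2, 0.3, 0.3]
gripper_width: 0.0428
```

Run:
```python
from h import *
np.set_printoptions(precision=4,suppress=True)
c=camera("wrist")
for o in nets.look_for("knob",c)[:3]: P=w(c,o["at"]); print(o["p"],P,proj(c,P))
q=proj(c,[.544,-.229,.02]).astype(int);print(q)
save(c,"w3.png"); go([.544,-.229,.215],93.1)
np.save("w3.npy",c,allow_pickle=True)
```

```text
0.92 [ 0.5836 -0.3071  0.0174] [152.7853 272.7613]
0.87 [ 0.4671 -0.2076  0.0113] [389.4711  11.4457]
0.69 [ 0.5419 -0.2308  0.017 ] [322.5019 192.526 ]
[326 198]
TCP [ 0.578  -0.2274  0.2369] yaw 93.24 tilt y [-0.0024  0.0013 -1.    ] local mm [ 0.3 22.  34. ] turn rad 0.0025
```

View pics/w3.png

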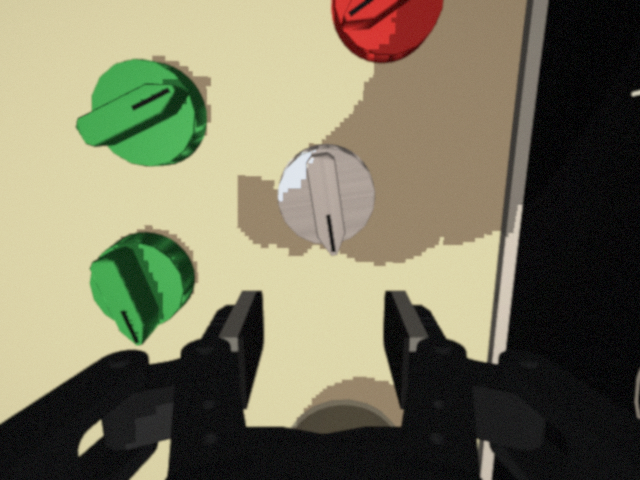

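Close view: the satin knob is at (327,200). Its dark line runs (328,215)–(334,252), the pointed tip is at (334,254) and the blunt end near (319,153).

Run:
```python
from h import *
np.set_printoptions(precision=4,suppress=True)
c=np.load("w3.npy",allow_pickle=True).item()
g=cv2.cvtColor(c["pixels"],cv2.COLOR_RGB2GRAY)
# dark line
sub=g[205:258,315:345]; v,u=np.nonzero(sub<60); print(len(u))
P=np.array([ray(c,315+a,205+b,.034)[:2] for a,b in zip(u,v)])*1000
vx,vy,x0,y0=cv2.fitLine(P.astype(np.float32),cv2.DIST_HUBER,0,.01,.01).ravel()
print("line yaw",np.degrees(np.arctan2(vy,vx)),P.mean(0))
a=ray(c,319.5,153,.034);b=ray(c,334.5,255,.034);d=b-a;print("ends",a,b,np.hypot(*d[:2]),np.degrees(np.arctan2(d[1],d[0])),(a+b)/2)
# skirt outline: knob region
K=[o for o in nets.look_for("knob",camera("wrist"))][:0]
c2=camera("wrist")
for o in nets.regions_of("knob",c2):
    m=o["region"]; v,u=np.nonzero(m)
    if 290<u.mean()<360 and 150<v.mean()<250:
        ct=max(cv2.findContours(m.astype(np.uint8),0,1)[0],key=cv2.contourArea)[:,0]
        Q=np.array([ray(c2,x,y,.012)[:2] for x,y in ct]); print("minEnc",o["p"],cv2.minEnclosingCircle((Q*1000).astype(np.float32)),Q.mean(0))
```

```text
70
line yaw 11.609981 [ 556.0757 -226.7361]
ends [ 0.5238 -0.233   0.034 ] [ 0.5654 -0.2245  0.034 ] 0.04240042239310246 11.599047357934422 [ 0.5446 -0.2288  0.034 ]
minEnc 0.62 ((546.5289306640625, -228.29025268554688), 25.788129806518555) [ 0.5446 -0.2287]
```

servo_tool([
  [[0.4,0,18],0,0.5],
  [[0.4,0,18],0,0.5],
  [[0,10,0],-0.073,0.5],
  [[0,10,0],-0.073,0.5],
  [[0,10,0],0,0.4],
  [[0,5,0],0,0.4],
  [[0,0,0],0,0.4],
  [[0,0,0],0,0.4],
])

```text
clock: 8.75
tcp_pos: [0.5431, -0.2294, 0.2028]
orientation: [[-0.2, 0.0, -0.98], [0.98, 0.0, -0.2], [0.0, -1.0, -0.0]]
contact_force: [-0.1, 0.6, -0.3]
gripper_width: 0.034
```

Run:
```python
from h import *
np.set_printoptions(precision=4,suppress=True)
c=camera("wrist"); save(c,"w4.png"); go([.5426,-.2292,.192],101.6); s=r.state(); print(s["gripper_width"],s["contact_force"],s["qpos"])
```

```text
TCP [ 0.5432 -0.2295  0.203 ] yaw 101.57 tilt y [ 0.0005 -0.0002 -1.    ] local mm [ 0.4 11.   0.5] turn rad -0.0005
0.03442476064902491 [0.6145 0.7698 0.1227] [-22.903   29.7339 -17.0722  43.1636  -0.     -34.4727]
```

View pics/w4.png

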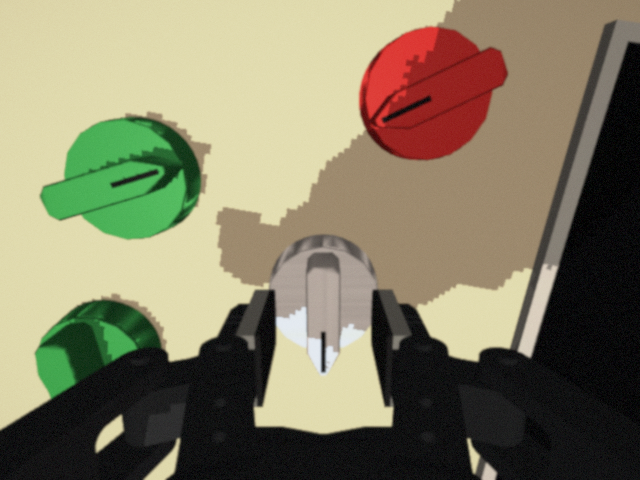

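The bar at (322,310) stands centred and square between the fingers. Descending and gripping.

servo_tool([
  [[0.4,5,0.5],0,0.4],
  [[0,6,0],0,0.4],
  [[0,0,0],0,0.4],
  [[0,0,0],0,0],
  [[0,0,0],0,0],
  [[0,0,0],0,0],
  [[0,0,0],0,0],
  [[0,0,0],0,0],
  [[0,0,0],0,0],
], grip_force=70)

```text
clock: 9.7
tcp_pos: [0.5425, -0.2293, 0.1919]
orientation: [[-0.201, 0.0, -0.98], [0.98, -0.0, -0.201], [-0.0, -1.0, -0.0]]
contact_force: [-0.3, -0.0, 1.9]
gripper_width: 0.0101
```

servo_tool([
  [[0,-10,0],0,0],
  [[0,-20,0],0,0],
  [[0,-20,0],0,0],
  [[30,0,4.5],0,0],
  [[30,0,4.5],0,0],
  [[30,0,4.5],0,0],
  [[30,0,4.5],0,0],
  [[30,0,4.5],0,0],
  [[31,0,4.7],0,0],
  [[0,0,0],0.13,0],
  [[0,0,0],0.13,0],
  [[0,0,0],0.13,0],
  [[0,0,0],0.13,0],
  [[0,0,0],0.13,0],
  [[0,0,0],0.137,0],
  [[0,0,0],0,0],
  [[0,0,0],0,0],
])

```text
clock: 11.4
tcp_pos: [0.4794, -0.0574, 0.2421]
orientation: [[0.55, 0.0, -0.835], [0.835, -0.0, 0.55], [0.0, -1.0, -0.0]]
contact_force: [-0.2, -0.2, 0.0]
gripper_width: 0.0102
```

Run:
```python
from h import *
np.set_printoptions(precision=4,suppress=True)
go([.4795,-.0576,.20],56.5); s=r.state(); print(s["gripper_width"],s["contact_force"],s["qpos"])
c=camera("wrist"); t=camera("scene"); tp=camera("top")
im=c["pixels"][:,:,::-1]; a=cv2.resize(im[150:480,150:490],(400,388))
q=proj(t,[.48,-.06,.04]).astype(int); b=cv2.resize(t["pixels"][q[1]-48:q[1]+49,q[0]-50:q[0]+50,::-1],(400,388),interpolation=cv2.INTER_CUBIC)
print(q); cv2.imwrite("pics/w5.png",np.hstack([a,b])); np.save("w5.npy",c,allow_pickle=True)
```

```text
TCP [ 0.4794 -0.0574  0.2421] yaw 56.65 tilt y [ 0.0005 -0.     -1.    ] local mm [-0.2 42.1 -0.2] turn rad 0.0027
0.010167948792416689 [-0.2183 -0.1964  0.05  ] [ -6.8251  18.4563 -29.5457  41.9717   0.0007  26.5215]
[257 204]
```

View pics/w5.png

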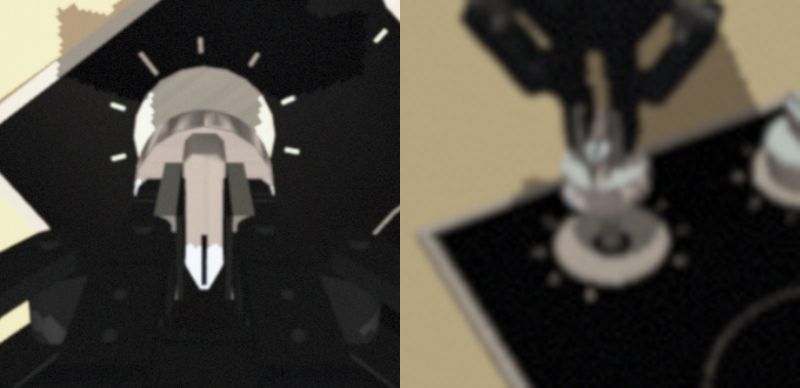

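The knob is held square, pointed end toward the camera's near side, directly above the seated ring. A quick check of the knob axis against the spindle comes next.

Run:
```python
from h import *
np.set_printoptions(precision=4,suppress=True)
c=np.load("w5.npy",allow_pickle=True).item()
a=ray(c,150+204/400*340,150+289/388*330,.084); l=ray(c,150+204/400*340,150+237/388*330,.084)
y=np.radians(-33.4); n=np.array([np.cos(y),np.sin(y)]); print("tip",a,"centre est",a[:2]-.021*n, "line yaw",np.degrees(np.arctan2(*(a-l)[1::-1])))
```

```text
tip [ 0.4993 -0.07    0.084 ] centre est [ 0.4817 -0.0585] line yaw -33.27854101859792
```

The knob axis agrees with the spindle within 1 mm. Descending.

servo_tool([
  [[0,7,0],0,0],
  [[0,7,0],0,0],
  [[0,6,0],0,0],
  [[0,0,0],0,0],
  [[0,2,0],0,0],
  [[0,2,0],0,0],
  [[0,2,0],0,0],
  [[0,0,0],0,0],
], grip_force=100)

```text
clock: 12.35
tcp_pos: [0.4793, -0.0574, 0.2156]
orientation: [[0.552, -0.0, -0.834], [0.834, -0.0, 0.552], [-0.0, -1.0, 0.0]]
contact_force: [-0.7, -1.2, -1.2]
gripper_width: 0.0093
```

servo_tool([
  [[0,2,0],0,0],
  [[0,2,0],0,0],
  [[0,0,0],0,0],
])

```text
clock: 12.65
tcp_pos: [0.4794, -0.0574, 0.2115]
orientation: [[0.552, -0.0, -0.834], [0.834, -0.0, 0.552], [-0.0, -1.0, 0.0]]
contact_force: [0.0, -0.2, -0.7]
gripper_width: 0.0092
```

servo_tool([
  [[0,2,0],0,0],
  [[0,2,0],0,0],
  [[0,0,0],0,0],
])

```text
clock: 12.95
tcp_pos: [0.4794, -0.0574, 0.2075]
orientation: [[0.552, -0.0, -0.834], [0.834, -0.0, 0.552], [-0.0, -1.0, 0.0]]
contact_force: [0.6, 0.6, -1.0]
gripper_width: 0.0089
```

servo_tool([
  [[0,1,0],0,0],
  [[0,1,0],0,0],
  [[0,0,0],0,0],
])

```text
clock: 13.25
tcp_pos: [0.4793, -0.0574, 0.2056]
orientation: [[0.552, -0.0, -0.834], [0.834, 0.0, 0.552], [-0.0, -1.0, 0.0]]
contact_force: [0.7, -1.0, -0.9]
gripper_width: 0.0091
```

servo_tool([
  [[0,1,0],0,0],
  [[0,1,0],0,0],
  [[0,0,0],0,0],
])

```text
clock: 13.55
tcp_pos: [0.4794, -0.0574, 0.2041]
orientation: [[0.552, 0.0, -0.834], [0.834, 0.0, 0.552], [0.0, -1.0, -0.0]]
contact_force: [-1.0, -0.4, 5.2]
gripper_width: 0.009
```

servo_tool([
  [[0,1,0],0,0],
  [[0,1,0],0,0],
  [[0,0,0],0,0],
])

```text
clock: 13.85
tcp_pos: [0.4794, -0.0574, 0.2022]
orientation: [[0.552, 0.0, -0.834], [0.834, -0.0, 0.552], [0.0, -1.0, -0.0]]
contact_force: [-2.1, 0.3, 7.2]
gripper_width: 0.0094
```

Spring force is building as expected (5 N, then 7 N). I keep going until the hard stop.

servo_tool([
  [[0,1,0],0,0],
  [[0,0,0],0,0],
])

```text
clock: 14.05
tcp_pos: [0.4794, -0.0574, 0.2017]
orientation: [[0.552, 0.001, -0.834], [0.834, -0.0, 0.552], [0.0, -1.0, -0.001]]
contact_force: [-2.5, 0.3, 9.5]
gripper_width: 0.0087
```

servo_tool([
  [[0,1,0],0,0],
  [[0,0,0],0,0],
])

```text
clock: 14.25
tcp_pos: [0.4794, -0.0574, 0.2014]
orientation: [[0.552, 0.001, -0.834], [0.834, -0.0, 0.552], [0.001, -1.0, -0.001]]
contact_force: [-5.6, 0.5, 17.8]
gripper_width: 0.0089
```

servo_tool([
  [[0,1,0],0,0],
  [[0,0,0],0,0],
  [[0,0,0],0,0],
])

```text
clock: 14.55
tcp_pos: [0.4794, -0.0574, 0.2012]
orientation: [[0.552, 0.002, -0.834], [0.834, -0.0, 0.552], [0.001, -1.0, -0.002]]
contact_force: [-6.1, 0.4, 24.3]
gripper_width: 0.0089
```

Hard stop reached: 24 N while the height barely changes. One last visual check.

Run:
```python
from h import *
c=camera("wrist"); t=camera("scene")
im=c["pixels"][:,:,::-1]; a=cv2.resize(im[150:480,150:490],(400,388))
b=cv2.resize(t["pixels"][158:255,220:320,::-1],(400,388),interpolation=cv2.INTER_CUBIC)
cv2.imwrite("pics/w6.png",np.hstack([a,b])); s=r.state(); print(s["tcp_pos"],s["contact_force"],s["wrist_torque"])
```

```text
[ 0.47941297 -0.05735357  0.20124015] [-6.70414607  0.13873382 23.84118343] [ 0.14192208  1.31937931 -0.01833615]
```

View pics/w6.png

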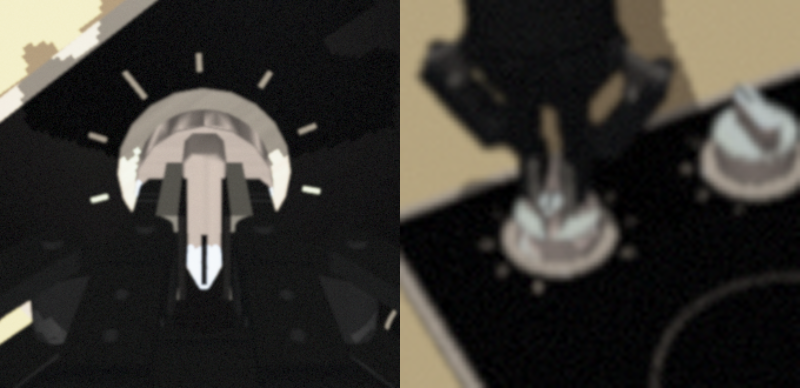

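The knob sits in place close above the ring, still square in the grip with no slip in the hand. The fitted knob shows no sign of having moved. Handing in.

```bash
python3 -c "
from station import r
print(r.sign_off())"
```

```text
the job is handed in; nothing more can be done
None
```

The job is done and handed in: the ring is seated, and the knob is on the spindle and was still held pressed in at hand-in. It took about 15 s of the 48 s allowed.

- **Ring:** I pressed it down with the fingers either side of the spindle. It travelled about 4–5 mm to a hard stop at the calculated seated height, with 39.6 N shown there.
- **Knob:** I picked up the satin knob and turned it from 11.6° to about -33.4°; the spindle's flat measured about -33.5°. It slid on with almost no force, to the calculated socket bottom.
- **Pressing in:** The spring force rose from 5 N to 9.5 N, then the push met a hard stop about 4 mm below the socket bottom. At hand-in it was pressed with about 24 N, grip set to 100 N.
- **Last checks:** The final pictures show the knob square in the grip and close above the ring, and the fitted knob apparently unmoved. No check failed. The fitted knob's angle was judged only from the picture. I did not re-check the jars and lunch box, but the arm worked clear of them.

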